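Load the pulley tray and draw the sprung clamp rod to its mark

ROBOT

A 6-joint arm with a two-finger parallel gripper is mounted at the origin on the work surface. World frame = base frame: x ahead of the robot, y to its left, z up, the work surface at z = 0. Lengths are in mm, angles in rad, forces in N, time in s.
With the tool pointing down it reaches from about 350 to 775 mm from the base axis. Payload 7.3 kg.
Tool frame: the origin (TCP) lies at the very end of the fingers, on their centre line; the grasp point (between the pads) lies 19 mm behind it; x points along the fingers, z is the direction in which the jaws open and shut, and the axes are right-handed (so a half turn about x gives the same grasp; the last joint's range is limited). The gripper opens to 92 mm and grips with 3 to 60 N. Pads are 19 mm wide; open, the fingers measure 130 mm over their backs; the gripper's body (75 mm by 190 mm) begins 47 mm behind the grasp point.
Start: joints at [-1.333, 0.342, 1.524, -0, 1.275, -0.146], TCP at [196.608, -486.819, 200.641] pointing down, gripper open.
Joint ranges: [-2.53, 2.53], [-0.77, 2.02], [0.04, 2.7], [-1, 4.14], [0.28, 2.66], [-3.11, 3.11]. Speed limits (rad/s): [2.57, 2.57, 3.14, 3.14, 3.14, 3.14].

INTERFACE

Orientations are given as [roll, pitch, yaw] about the fixed x, y, z axes, in that order (R = Rz(yaw) Ry(pitch) Rx(roll)).
In Python, from plant import * gives the robot as it stands.
- The arm moves only by the tool carry_out, never from a script. Its argument "rows" is a list of rows, each a list of 4 numbers: the shift along the world's x, y, z in mm, then the turn about the world's z in degrees. In form: [[x, y, z, twist], ...]. A call has 1 to 20 rows; each row is the pose to reach, as a shift and turn from the pose measured when the call began; what a row does not reach only later rows make up. A row lasts 1/12 s, in which the tool goes at most 41.7 mm and 7.16 degrees, less where a joint would pass 70% of its speed; a pose out of reach is approached as far as the arm can. A call with a gripper value outside its range is refused whole. "hand" is the finger opening in mm, from 0 to 91.8, set as the call begins (left out, the last holds). The fingers move at their own pace and stop on an object; the grip force is fixed at half the most. Time passes only in rows, so rows that repeat a pose let the fingers close. It gives the time, the measured TCP pose, the force and the opening at its end, in the units of the state.
- get_obs(): the state, without advancing time (a new reading comes with each control period).
- capture(name): name is "scene" or "top" or "wrist"; returns the picture (400x640x3 uint8, red, green, blue); there is no depth.
- camera_info(name): a dict with "camera_matrix" (3x3 intrinsics, pixels), "pose" (4x4, takes a point from camera to world coordinates); the wrist camera has in their place "mount" (4x4, takes a point from camera to tool coordinates, whose origin is the TCP and whose axes are the tool frame's). Camera axes: x right, y down, z forward; pixel columns grow to the right and rows downward; lengths in mm; the calibration is good to about 2 mm. A picture is of the moment at which its call begins: read the wrist's pose just before it. camera_info takes no time and is no camera call.
- close_job(): hands the job in, once; it reports no verdict.
The state is a dict: "time": time; "joint_positions": joint angles; "dq": joint speeds; "tau": joint torques, N m; "tool_pos": TCP position; "tcp_rot": TCP orientation; "contact_force": force on the tool from outside, world axes, zero at the start; "moment": the same for the moment, N m; "grip_width": finger opening in mm.
Only numpy, scipy, OpenCV 4.12 (cv2) and the standard library are available. Lean on these libraries where they do the work, as an engineer would, in place of code of your own. Each camera call takes 0.05 s, during which the arm holds its last target. There are 200 camera calls.

TASK

Slide the tray with its three pulleys into the slotted nest of the clamping fixture until it is fully home against the back stop. Then pull the fixture's sprung telescoping rod out by its upright handle until its pointer is level with the length mark plate, and finish while still holding it there, with the pulleys still in the tray; do not disturb the other things on the bench.

Things in the scene. Friction and masses are not known exactly. Their poses are not given: they have to be found in the camera images.
- fixture: fixed aluminium clamping fixture: a slotted tray nest with a sprung telescoping rod unit beside it (at y=-130 mm). Origin: middle of the nest mouth, on the bench top; +x is the way the tray goes in, y across, z up. A bridge over the nest's back end (x 91..109 mm) lies 98 to 112 mm above the bench
- nest_mouth (a point): nest mouth, same point and axes as the fixture's origin. No floor: the tray slides on the bench. Cheeks 12 mm thick, 50 mm tall, inner faces 117 mm apart, from x=0 to the back stop's face at x=+100 mm; guides flare out over 26 mm in front of the mouth; lips reach in 10 mm over the tray's side rims, undersides 27.5 mm above the bench
- sleeve_end (a point): front end of the rod's steel outer sleeve, on its axis: x=+30, y=-130 mm of the fixture, 75 mm above the bench. The sleeve is 32 mm across and lies along x. Below it an aluminium foot strip 8 mm thick covers x -130..+190, y -205..-105 mm of the fixture
- nest_home (a point): where the tray's origin lies when the tray is fully home (45 mm inside the mouth, on the bench; fixture's axes)
- tray: loose grey metal tray, 0.25 to 0.5 kg, open box 110 x 110 x 22 mm, walls 4 mm. Origin: centre of the box's underside, z up. Its +x end enters the nest first. On a tongue at its -x side stands an upright grip plate: 10 mm thick (x), 36 mm wide (y), up to 62 mm above the bench, middle at x=-92 mm, 32 mm free between plate and box wall
- pulley_a: small aluminium pulley, 32 mm across, 26 mm tall, about 60 g, standing in the tray near (0, +23) mm of the tray; origin: centre of its underside
- pulley_b: same pulley, near (0, -23) mm of the tray
- pulley_c: same pulley, near (+35, 0) mm of the tray
- clamp_rod: sprung telescoping steel rod with an upright black handle plate on its front end: 12 mm thick (x), 32 mm wide (y), from 23 mm below to 65 mm above its origin; axes as the fixture's. Origin: on the rod axis, 75 mm above the bench, mid-plate; at x=0, y=-130 mm of the fixture when home. The rod behind it is 15 mm across, so the plate is free on both faces above 95 mm height
- rod_grip (a point): point in the upper part of the handle plate, 45 mm above the rod axis (120 mm above the bench), 20 mm below the plate's top. The rod slides out along the fixture's -x, from home up to 130 mm; an inner spring pulls it back with about 4 N at home and 1 N more for every 10 mm; let go, it springs home
- rod_pointer (a point): tip of the thin steel pointer blade (3 mm thick, 4 mm high) that sticks out 29 mm to the -y side of the handle, at rod axis height, in the middle of the handle's thickness
- length_mark: fixed length mark: upright steel plate 3 mm thick (along x), 30 mm wide, 58 mm tall on a small dark foot, standing on the foot strip beside the rod, 55 to 105 mm in front of the nest mouth (different every time); axes as the fixture's; origin under its foot
- mark_top (a point): middle of the top edge of the length mark plate, 66 mm above the bench; it lies 5 mm farther to -y than the pointer tip and 9 mm lower, so the pointer passes over the plate. Level = same x in the fixture's axes
- bush: bystander: copper bush, 28 mm across, 30 mm tall, in front of the fixture between tray path and rod; origin: centre of its underside
- socket: bystander: steel socket, 22 mm across, 34 mm tall, to the right of the rod unit; origin: centre of its underside
- brass_tube: bystander: upright brass tube, 48 mm across, 100 mm tall; origin: centre of its underside
- big_pulleys: bystander: stepped aluminium pulley, 72 mm across, 40 mm tall; origin: centre of its underside
- driver_left: bystander: screwdriver with yellow handle, 200 mm long, lying at the left
- driver_right: bystander: screwdriver with yellow handle, 180 mm long, lying at the right
- alu_block: bystander: aluminium block 90 x 60 x 25 mm at the right; origin: centre of its underside
There are look-alikes about, which are no part of the job. What is shaped like the pulley_b but yellow is not meant.

How it is judged:
By the outcome, as a careful person would: the job done as asked, in the order asked, and still so for the second after the job is handed in, while the arm keeps its last pose, push and grip.
It also fails if it takes over 62 s, if anything falls off the work surface, if the arm or the gripper's body presses on something with over 40 N, if the wrist force passes 120 N, or if a joint passes its speed limit or range.

## Working session

There is one attempt and no reset: what is moved stays moved. The work goes in short steps, Python scripts to look and compute and a tool call to move; the robot and the scene stay as the last step left them, time stands still between calls to the robot, and variables do not carry over. Pictures are saved under pics/ and viewed, about 8 in all and at most 12, crops included, and the job is handed in when it is done.

Besides the shell and the picture viewer there is one more tool, called after "Call:" as a command line: name --pt "numbers of a row" for each row, then --argument value for the rest. carry_out: Moves the arm, as the interface text tells. Its arguments: {"type":"object","properties":{"rows":{"type":"array"},"hand":{"type":"number"}},"required":["rows"]}

```bash
mkdir -p pics; ls
cat > h.py <<'E'
from plant import *
import numpy as np, cv2
def ray(cam,u,v,z):
    i=camera_info(cam);K=np.array(i["camera_matrix"]);P=np.array(i["pose"])
    d=P[:3,:3]@np.linalg.solve(K,[u,v,1.]);o=P[:3,3]
    return (o+d*(z-o[2])/d[2]).round(1)
def proj(cam,p):
    i=camera_info(cam);K=np.array(i["camera_matrix"]);P=np.array(i["pose"])
    q=K@(P[:3,:3].T@(np.array(p,float)-P[:3,3]));return (q[:2]/q[2]).round(1)
def save(cam,name,crop=None,s=1):
    im=capture(cam)
    if crop: a,b,c,d=crop;im=im[b:d,a:c]
    im=cv2.resize(im,None,fx=s,fy=s,interpolation=cv2.INTER_CUBIC)
    cv2.imwrite(f"pics/{name}.png",im[:,:,::-1])
E
python3 - <<'E'
from h import *
o=get_obs();print(o)
a=capture("top");b=capture("scene")
cv2.imwrite("pics/topraw.png",a[:,:,::-1]);cv2.imwrite("pics/sceneraw.png",b[:,:,::-1])
cv2.imwrite("pics/top.png",cv2.resize(a,(800,500))[:,:,::-1])
for c in("top","scene"):print(c,np.array(camera_info(c)["camera_matrix"]).round(1).tolist(),np.array(camera_info(c)["pose"]).round(3).tolist())
print(np.array(camera_info("wrist")["mount"]).round(3))
E
```

```text
pics
{'time': 0.0, 'joint_positions': array([-1.33299794e+00,  3.42737912e-01,  1.52500456e+00, -9.65328614e-06,
        1.27541989e+00, -1.45987243e-01]), 'dq': array([-4.66828682e-04,  4.50377168e-04,  3.06207165e-04, -4.52604763e-05,
       -8.94117010e-04,  1.02075371e-03]), 'tau': array([ 3.84647910e-05, -4.31238055e+01, -2.44224715e+01,  7.17138383e-02,
        5.57273731e-02, -1.25656666e-04]), 'tool_pos': array([ 196.49440491, -486.35720305,  199.94147275]), 'tcp_rot': array([3.00148594, 1.56922659, 1.81447806]), 'contact_force': array([-0.07603012, -0.33451647, -0.13890258]), 'moment': array([-0.00556378,  0.01358764,  0.00762402]), 'grip_width': 91.89957974706032}
top [[474.0, 0.0, 320.8], [0.0, 474.0, 199.0], [0.0, 0.0, 1.0]] [[-0.013, -0.985, 0.169, 317.104], [-1.0, 0.011, -0.015, 5.761], [0.013, -0.169, -0.985, 1590.989], [0.0, 0.0, 0.0, 1.0]]
scene [[510.7, 0.0, 313.6], [0.0, 510.7, 196.8], [0.0, 0.0, 1.0]] [[0.36, 0.609, -0.707, 1480.303], [0.933, -0.226, 0.28, -373.106], [0.011, -0.761, -0.649, 930.15], [0.0, 0.0, 0.0, 1.0]]
[[ 0.00000e+00 -2.84000e-01  9.59000e-01 -1.83177e+02]
 [-1.00000e-03 -9.59000e-01 -2.84000e-01  7.69760e+01]
 [ 1.00000e+00 -0.00000e+00 -1.00000e-03  1.45000e-01]
 [ 0.00000e+00  0.00000e+00  0.00000e+00  1.00000e+00]]
```

View pics/top.png

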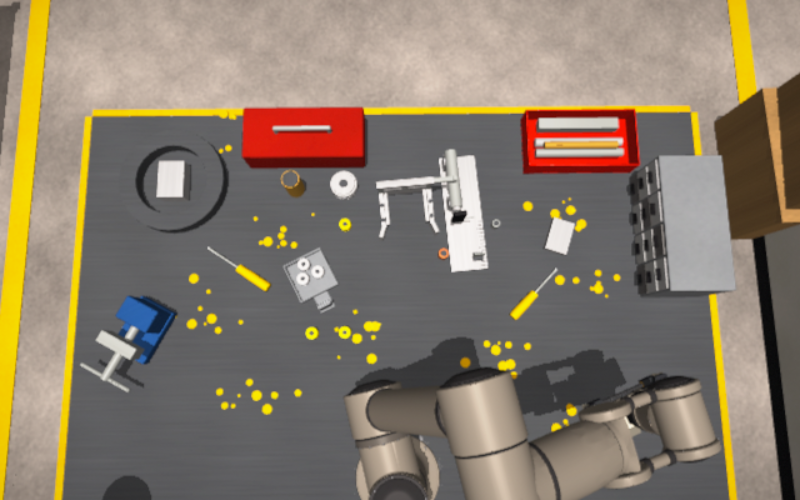

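View pics/sceneraw.png

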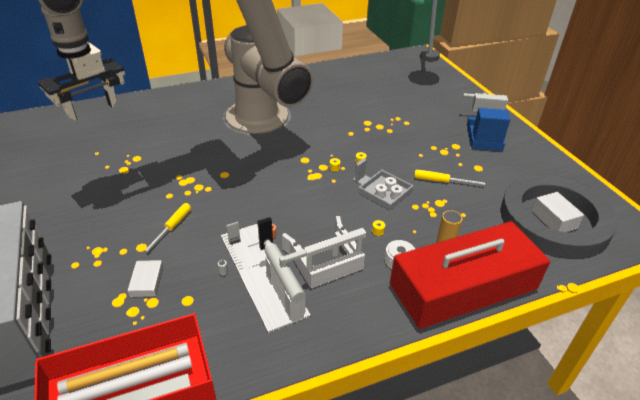

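The top view shows the tray at about raw (250,221), with the fixture mouth near (325,185). The rod unit is near (370,170). I'll enlarge that part.

Run:
```python
import cv2
a=cv2.imread("pics/topraw.png")
cv2.imwrite("pics/c1.png",cv2.resize(a[115:252,220:400],None,fx=4.4,fy=4.4,interpolation=cv2.INTER_CUBIC))
b=cv2.imread("pics/sceneraw.png")
cv2.imwrite("pics/c2.png",cv2.resize(b[145:325,215:420],None,fx=3.3,fy=3.3,interpolation=cv2.INTER_CUBIC) if 0 else cv2.resize(b[150:325,215:420],None,fx=3.4,fy=3.4,interpolation=cv2.INTER_CUBIC))
```

```text
(no output)
```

View pics/c1.png

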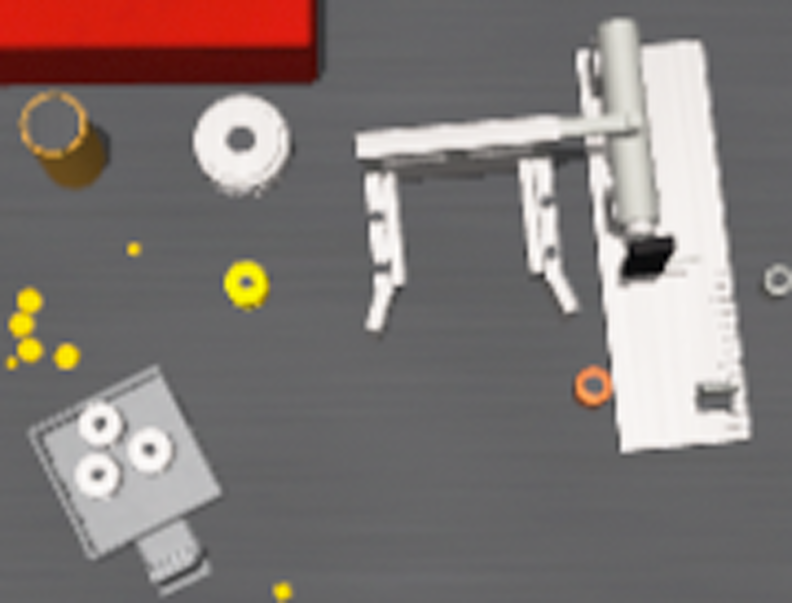

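View pics/c2.png

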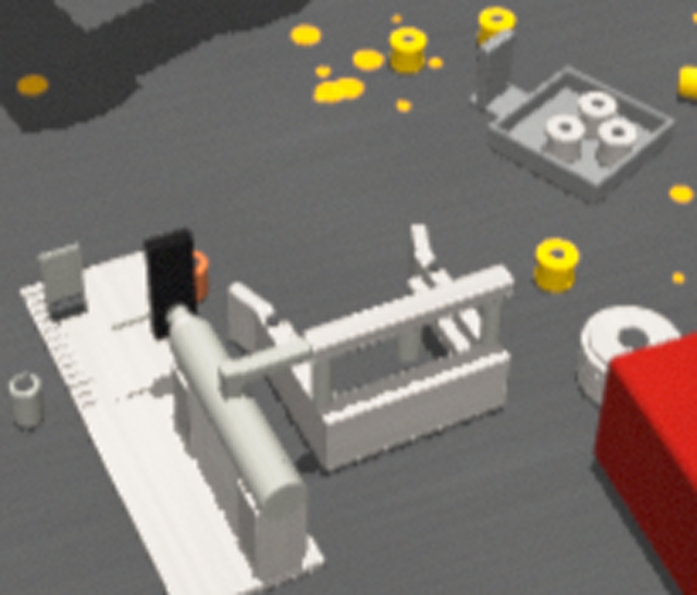

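```bash
cat >> h.py <<'E'
from scipy.optimize import least_squares
def fit(obs,g):
    # obs: (cam,u,v,(x,y,z) in body); g: x,y,yaw
    def W(s,p):
        c,n=np.cos(s[2]),np.sin(s[2]);return [s[0]+c*p[0]-n*p[1],s[1]+n*p[0]+c*p[1],p[2]]
    f=lambda s:np.concatenate([proj_(c,W(s,p))-[u,v] for c,u,v,p in obs])
    r=least_squares(f,g,loss="soft_l1",x_scale=[10,10,.1]);return r.x,f(r.x).reshape(-1,2).round(1)
def proj_(c,p):
    i=camera_info(c);K=np.array(i["camera_matrix"]);P=np.array(i["pose"])
    q=K@(P[:3,:3].T@(np.array(p,float)-P[:3,3]));return q[:2]/q[2]
def T(u,v,p):return("top",220+u/4.4,115+v/4.4,p)
def S(u,v,p):return("scene",215+u/3.4,150+v/3.4,p)
E
python3 - <<'E'
from h import *
tr=[T(155,366,(55,-55,22)),T(30,432,(55,55,22)),T(95,559,(-55,55,22)),T(221,492,(-55,-55,22)),
S(570,68,(-55,55,22)),S(490,127,(-55,-55,22)),S(672,122,(55,55,22)),S(597,187,(55,-55,22))]
s,r=fit(tr,[560,150,.5]);print("tray",s,np.degrees(s[2]));print(r.tolist())
fx=[T(622,452,(-130,-105,8)),T(749,437,(-130,-205,8)),T(702,40,(190,-205,8)),S(22,291,(-130,-205,8)),
S(145,240,(6,-146,140)),S(190,230,(6,-114,140))]
s,r=fit(fx,[640,0,.1]);print("fix",s,np.degrees(s[2]));print(r.tolist())
print(ray("top",220+716/4.4,115+385/4.4,66),ray("scene",215+60/3.4,150+251/3.4,66))
R=lambda p:np.array([np.cos(s[2])*(p[0]-s[0])+np.sin(s[2])*(p[1]-s[1]),-np.sin(s[2])*(p[0]-s[0])+np.cos(s[2])*(p[1]-s[1])])
for p in(ray("top",220+716/4.4,115+385/4.4,66),ray("scene",215+60/3.4,150+251/3.4,66)):print("mark",R(p))
for n,u,v in(("bush",593,386),("socket",778,280),("yel",246,282)):p=ray("top",220+u/4.4,115+v/4.4,30);print(n,p,R(p))
o=get_obs()["tcp_rot"];from scipy.spatial.transform import Rotation as Q
print(Q.from_euler("xyz",o).as_matrix().round(3))
E
```

```text
tray [5.19988303e+02 2.24708825e+02 4.74859757e-01] 27.207459915029876
[[0.0, -0.6], [-1.1, -0.4], [-1.2, -0.1], [-0.1, -0.4], [-1.5, -0.3], [-1.1, -0.1], [0.2, -0.1], [-0.3, -0.2]]
fix [ 6.43803354e+02 -3.73734273e+01  8.52992458e-02] 4.887286782845336
[[-0.5, 0.1], [-0.0, 0.7], [-0.6, 0.5], [-1.6, -0.9], [0.2, 2.9], [0.2, 1.7]]
[ 565.4 -220.3   66. ] [ 565.2 -222.5   66. ]
mark [ -93.70288124 -175.58185282]
mark [ -94.08958495 -177.75681495]
bush [ 571.6 -132.1   30. ] [-80.01114957 -88.23074245]
socket [ 652.3 -276.2   30. ] [ -11.88127783 -238.68213186]
yel [655.  131.3  30. ] [ 25.5262122  167.10626088]
[[-0.     0.927  0.374]
 [ 0.001  0.374 -0.927]
 [-1.     0.    -0.001]]
```

The fits give the tray at (520,225) with yaw 27.2°, and the fixture at (644,−37) with yaw 4.9°. The mark is near fixture x≈−94. Next I'll go above the grip plate at about (438,183).

Call:
carry_out --pt "30 36 0 5" --pt "60 72 0 10" --pt "90 108 0 16" --pt "120 144 0 22" --pt "150 178 0 28" --pt "180 212 0 34" --pt "210 246 0 40" --pt "240 280 0 46" --pt "265 315 0 52" --pt "275 350 -5 58" --pt "275 390 -10 64" --pt "272 430 -20 70" --pt "268 470 -30 76" --pt "262 510 -40 82" --pt "256 550 -50 88" --pt "250 590 -60 94" --pt "246 630 -60 95" --pt "242 669 -60 95" --pt "242 669 -60 95" --pt "242 669 -60 95" --hand 50

```text
time: 1.77
tool_pos: [437.3, 186.4, 139.5]
tcp_rot: [2.469, 1.568, 2.945]
contact_force: [-1.5, -0.4, -0.4]
grip_width: 50.2
```

```bash
cat >> h.py <<'E'
from scipy.spatial.transform import Rotation as Q
def wpose():
    o=get_obs();M=np.eye(4);M[:3,:3]=Q.from_euler("xyz",o["tcp_rot"]).as_matrix();M[:3,3]=o["tool_pos"]
    i=camera_info("wrist");return np.array(i["camera_matrix"]),M@np.array(i["mount"])
def wray(KP,u,v,z):
    K,P=KP;d=P[:3,:3]@np.linalg.solve(K,[u,v,1.]);o=P[:3,3];return (o+d*(z-o[2])/d[2]).round(1)
def wproj(KP,p):
    K,P=KP;q=K@(P[:3,:3].T@(np.array(p,float)-P[:3,3]));return (q[:2]/q[2]).round(1)
E
python3 - <<'E'
from h import *
o=get_obs();print(o["time"],o["tool_pos"],o["tcp_rot"],o["grip_width"]);kp=wpose();np.savez("pics/w1.npz",K=kp[0],P=kp[1])
print(kp[0].round(1).tolist());save("wrist","w1")
s=[520,224.7,.4749]
for p in[(-87,18,62),(-87,-18,62),(-97,18,62),(-97,-18,62),(-55,55,22),(-55,-55,22)]:
  c,n=np.cos(s[2]),np.sin(s[2]);print(p,wproj(kp,[s[0]+c*p[0]-n*p[1],s[1]+n*p[0]+c*p[1],p[2]]))
E
```

```text
1.7667 [437.27437393 186.37327599 139.49543955] [2.46928971 1.5683759  2.9449745 ] 50.194087641909874
[[330.6, 0.0, 324.8], [0.0, 330.6, 195.2], [0.0, 0.0, 1.0]]
(-87, 18, 62) [330.  177.9]
(-87, -18, 62) [329.8 219.6]
(-97, 18, 62) [317.6 177.9]
(-97, -18, 62) [317.9 219.6]
(-55, 55, 22) [365.4 127.2]
(-55, -55, 22) [361.5 240.5]
```

View pics/w1.png

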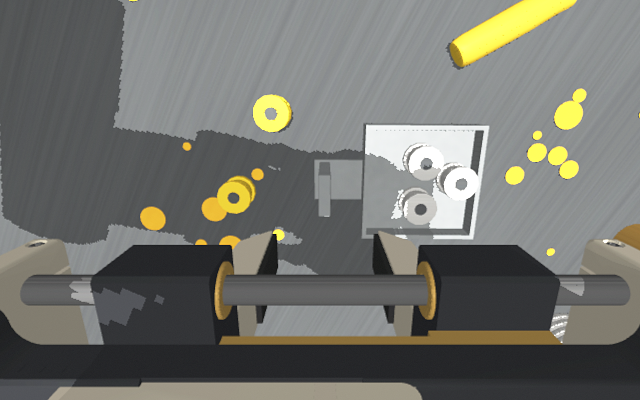

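The wrist view has the plate centred between the fingers (columns 318–331, TCP column ~324.5). The tray sits about 3 mm further to its +y than fitted, which matches the TCP. I'll descend and close.

Call:
carry_out --pt "0 -1 -30 0" --pt "0 -1 -65 0" --pt "0 -1 -90 0" --pt "0 -1 -105 0" --pt "0 -1 -113 0" --pt "0 -1 -113 0" --hand 32

```text
time: 2.32
tool_pos: [436.8, 182.2, 25.1]
tcp_rot: [2.949, 1.565, -2.86]
contact_force: [-0.7, 0.2, 0.6]
grip_width: 31.9
```

Call:
carry_out --pt "0 0 0 0" --pt "0 0 0 0" --pt "0 0 0 0" --pt "0 0 0 0" --pt "0 0 0 0" --hand 0

```text
time: 2.73
tool_pos: [437.7, 182.3, 26.1]
tcp_rot: [3.027, 1.567, -2.782]
contact_force: [0.6, -1.0, 5.0]
grip_width: 9.7
```

Run:
```python
from h import *
z=np.load("pics/w1.npz");kp=(z["K"],z["P"])
for u,v in((272,112),(235,197),(318,162),(331,216),(364,125),(362,238)):print(wray(kp,u,v,26))
for u,v in((311,330),(345,330)):print(ray("top",u*.8,v*.8,26))
for u,v in((408,38),(497,18)):print(ray("scene",215+u/3.4,150+v/3.4,26))
o=get_obs();M=Q.from_euler("xyz",o["tcp_rot"]).as_matrix();print(o["tool_pos"],np.degrees(np.arctan2(M[1,2],M[0,2])))
```

```text
[366.6 222.7  26. ]
[368.  136.4  26. ]
[422.2 201.7  26. ]
[456.8 160.9  26. ]
[443.3 249.7  26. ]
[494.1 154.6  26. ]
[373.2 219.3  26. ]
[372.1 130.6  26. ]
[365.5 135.6  26. ]
[365.4 221.4  26. ]
[437.74625003 182.28071943  26.08557887] 27.159678368440645
```

Call:
carry_out --pt "0 -3 0 0" --pt "0 -9 0 -1" --pt "1 -18 0 -2" --pt "1 -30 0 -3" --pt "2 -44 0 -5" --pt "2 -59 0 -6.5" --pt "3 -74 0 -8" --pt "4 -89 0 -9.5" --pt "4 -104 0 -11" --pt "5 -119 0 -12.5" --pt "6 -134 0 -14" --pt "6 -149 0 -15.5" --pt "7 -164 0 -17" --pt "8 -179 0 -18.5" --pt "8 -194 0 -20" --pt "9 -208 0 -21" --pt "9 -220 0 -21.7" --pt "10 -229 0 -22.3" --pt "10 -236 0 -22.3" --pt "10 -237 0 -22.3"

```text
time: 4.4
tool_pos: [447.6, -55.9, 26.1]
tcp_rot: [3.083, 1.567, -3.117]
contact_force: [-0.8, 2.0, 1.0]
grip_width: 9.6
```

Call:
carry_out --pt "0 0 0 0" --pt "0 0 0 0"

```text
time: 4.57
tool_pos: [447.5, -55.9, 26.1]
tcp_rot: [-3.137, 1.567, -3.053]
contact_force: [0.4, 0.6, -0.3]
grip_width: 9.7
```

Run:
```python
from h import *
o=get_obs();M=Q.from_euler("xyz",o["tcp_rot"]).as_matrix();print(o["tool_pos"],np.degrees(np.arctan2(M[1,2],M[0,2])),o["contact_force"],o["grip_width"])
kp=wpose();np.savez("pics/w2.npz",K=kp[0],P=kp[1])
save("wrist","w2")
t=capture("top");cv2.imwrite("pics/top2.png",t[:,:,::-1])
```

```text
[447.51665771 -55.91938313  26.09281393] 4.797468025634896 [ 0.40760643  0.61453084 -0.25763673] 9.672092488457967
```

View pics/w2.png

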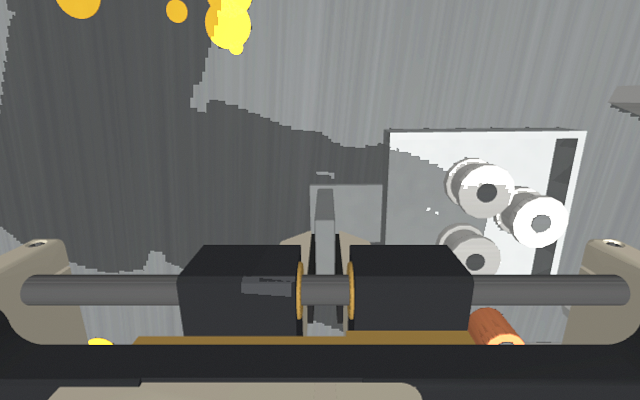

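Tray held squarely: its +y edge runs along row ~130 and all three pulleys are standing in it. I'll check lateral alignment with the nest from the top.

Run:
```python
from h import *
t=cv2.imread("pics/top2.png");cv2.imwrite("pics/c3.png",cv2.resize(t[135:235,285:385],None,fx=6,fy=6,interpolation=cv2.INTER_CUBIC))
z=np.load("pics/w2.npz");kp=(z["K"],z["P"])
for u,v in((388,130),(585,131)):print(wray(kp,u,v,22))
```

```text
[477.8   6.1  22. ]
[587.1  14.7  22. ]
```

View pics/c3.png

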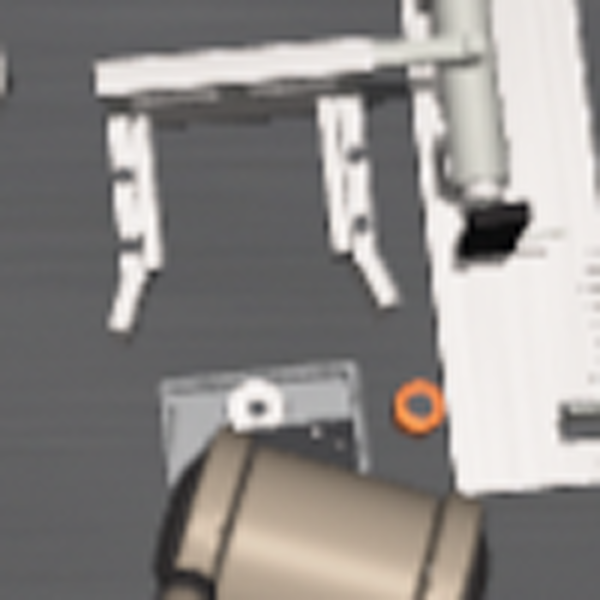

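Run:
```python
from h import *
r=lambda u,v,z:ray("top",285+u/6,135+v/6,z)
a,b=r(160,265,30),r(335,250,30);c,d=r(162,380,22),r(357,363,22)
print(a,b,(a+b)/2,c,d,(c+d)/2)
y=np.radians(4.89);n=np.array([-np.sin(y),np.cos(y),0]);e=np.array([np.cos(y),np.sin(y),0])
for p in((a+b)/2,(c+d)/2,np.array([643.8,-37.4,0]),get_obs()["tool_pos"]):print((p-[643.8,-37.4,0])@e,(p-[643.8,-37.4,0])@n)
print(np.degrees(np.arctan2(-(a-b)[0],(a-b)[1])),np.degrees(np.arctan2(-(c-d)[0],(c-d)[1])))
```

```text
[653.5  11.1  30. ] [661.1 -87.3  30. ] [657.3 -38.1  30. ] [589.4  10.7  22. ] [597.9 -98.8  22. ] [593.65 -44.05  22.  ]
13.391192433849834 -1.8482329938627737
-50.53432961049136 -2.3508574644612894
0.0 0.0
-197.1093043763075 -1.5884222548716842
4.416515668227639 4.4387163677047035
```

The tray and nest centres agree to about 0.5 mm laterally, and the yaws agree too. Inserting.

Call:
carry_out --pt "4 0.7 0 0" --pt "11 1.3 0 0" --pt "20 2.2 0 0" --pt "29 3 0 0" --pt "37 3.7 0 0" --pt "44 4.3 0 0" --pt "51 4.9 0 0" --pt "58 5.5 0 0" --pt "65 6.1 0 0" --pt "72 6.7 0 0" --pt "79 7.3 0 0" --pt "85 7.8 0 0" --pt "90 8.2 0 0" --pt "90 8.2 0 0"

```text
time: 5.83
tool_pos: [537.6, -47.2, 26.1]
tcp_rot: [-3.109, 1.566, -3.024]
contact_force: [-1.7, 0.5, 3.4]
grip_width: 9.6
```

Call:
carry_out --pt "6 0.5 0 0" --pt "13 1.1 0 0" --pt "20 1.7 0 0" --pt "27 2.3 0 0" --pt "34 2.9 0 0" --pt "40 3.4 0 0" --pt "45 3.8 0 0" --pt "48 4.1 0 0" --pt "48 4.1 0 0"

```text
time: 6.58
tool_pos: [585.3, -42.8, 26.1]
tcp_rot: [-3.131, 1.565, -3.046]
contact_force: [-3.4, 0.3, 4.1]
grip_width: 9.7
```

Call:
carry_out --pt "2 0.2 0 0" --pt "4 0.3 0 0" --pt "6 0.5 0 0" --pt "8 0.7 0 0" --pt "10 0.9 0 0" --pt "12 1 0 0" --pt "12 1 0 0"

```text
time: 7.17
tool_pos: [596.6, -41.6, 26.1]
tcp_rot: [3.129, 1.564, -3.069]
contact_force: [-4.6, 0.2, 5.3]
grip_width: 9.8
```

Call:
carry_out --pt "1 0.1 0 0" --pt "2 0.2 0 0" --pt "3 0.3 0 0" --pt "4 0.3 0 0" --pt "5 0.4 0 0" --pt "5 0.4 0 0"

```text
time: 7.67
tool_pos: [599.0, -41.2, 26.1]
tcp_rot: [3.099, 1.558, -3.099]
contact_force: [-11.9, -1.4, 10.4]
grip_width: 9.3
```

Call:
carry_out --pt "1 0.1 0 0" --pt "2 0.2 0 0" --pt "3 0.2 0 0" --pt "4 0.3 0 0" --pt "5 0.4 0 0" --pt "5 0.4 0 0"

```text
time: 8.17
tool_pos: [598.7, -41.1, 26.0]
tcp_rot: [3.088, 1.547, -3.109]
contact_force: [-19.9, -3.1, 15.9]
grip_width: 9.4
```

x stayed at 599 while the force rose from 12 to 20 N, so it's on the stop, and the position matches the expected home (597±2). I'll relax, release and lift, then check.

Call:
carry_out --pt "0 0 0 0" --pt "0 0 0 0"

```text
time: 8.33
tool_pos: [598.0, -41.2, 26.1]
tcp_rot: [3.091, 1.546, -3.106]
contact_force: [-6.0, -1.7, 3.9]
grip_width: 9.6
```

Call:
carry_out --pt "0 0 0 0" --pt "0 0 0 0" --pt "0 0 0 0" --hand 34

```text
time: 8.58
tool_pos: [598.8, -41.1, 25.9]
tcp_rot: [3.093, 1.548, -3.104]
contact_force: [-0.4, 0.3, -0.1]
grip_width: 24.9
```

Call:
carry_out --pt "0 0 10 0" --pt "0 0 30 0" --pt "0 0 60 0" --pt "0 0 95 0" --pt "0 0 130 0" --pt "0 0 160 0" --pt "-15 -20 180 0" --pt "-30 -45 190 0" --pt "-40 -65 190 0" --pt "-40 -65 190 0"

```text
time: 9.42
tool_pos: [558.0, -109.4, 218.0]
tcp_rot: [-3.069, 1.55, -2.985]
contact_force: [0.7, -0.2, 0.0]
grip_width: 34.3
```

Run:
```python
from h import *
o=get_obs();M=Q.from_euler("xyz",o["tcp_rot"]).as_matrix();print(o["time"],o["tool_pos"],np.degrees(np.arctan2(M[1,2],M[0,2])),o["contact_force"],o["grip_width"])
kp=wpose();np.savez("pics/w3.npz",K=kp[0],P=kp[1])
w=capture("wrist");t=capture("scene");cv2.imwrite("pics/w3.png",w[:,:,::-1]);cv2.imwrite("pics/s3.png",t[:,:,::-1])
cv2.imwrite("pics/c4.png",cv2.resize(t[195:295,215:345],None,fx=6,fy=6,interpolation=cv2.INTER_CUBIC)[:,:,::-1])
```

```text
9.4167 [ 558.04453429 -109.36334259  217.97977124] 4.778184650599156 [ 0.6943105  -0.17720589  0.0182176 ] 34.255863476104984
```

View pics/w3.png

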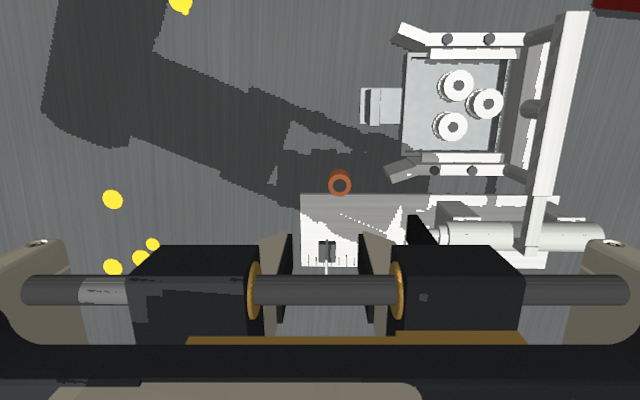

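View pics/c4.png

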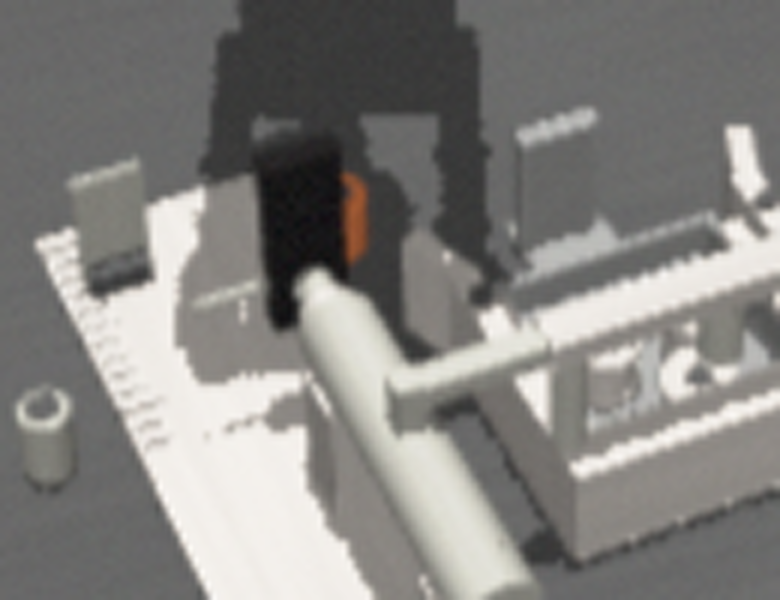

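In the wrist view the tray sits between the cheeks with three pulleys in it. The scene crop shows the handle at (295,230), its pointer at (225,293) and the mark plate top at (105,172). Next I'll measure the mark with the wrist camera directly over it.

Call:
carry_out --pt "2 -25 0 0" --pt "4 -60 0 0" --pt "6 -95 -10 0" --pt "8 -130 -30 0" --pt "8 -160 -60 0" --pt "8 -180 -90 0" --pt "8 -180 -108 0" --pt "8 -180 -108 0" --pt "8 -180 -108 0"

```text
time: 10.27
tool_pos: [567.0, -285.4, 107.8]
tcp_rot: [3.011, 1.547, 3.097]
contact_force: [-0.4, -0.2, 0.6]
grip_width: 33.7
```

Run:
```python
from h import *
o=get_obs();print(o["tool_pos"],o["tcp_rot"])
kp=wpose();np.savez("pics/w4.npz",K=kp[0],P=kp[1])
w=capture("wrist");cv2.imwrite("pics/w4.png",w[:,:,::-1])
cv2.imwrite("pics/w4c.png",cv2.resize(w[40:250,270:530],None,fx=3,fy=2.8,interpolation=cv2.INTER_CUBIC)[:,:,::-1])
z=np.load("pics/w3.npz");k3=(z["K"],z["P"])
F=lambda p:(np.cos(.0850)*(p[0]-645.3)+np.sin(.085)*(p[1]+37.1),-np.sin(.085)*(p[0]-645.3)+np.cos(.085)*(p[1]+37.1))
for u,v in((405,60),(404,150)):print("tray back edge",np.round(F(wray(k3,u,v,22)),1))
c,n=np.cos(.085),np.sin(.085)
for p in((-94,-165,66),(-94,-195,66),(0,-175,75),(-10,0,22)):print(p,wproj(kp,[645.3+c*p[0]-n*p[1],-37.1+n*p[0]+c*p[1],p[2]]))
```

```text
[ 567.04854284 -285.37084151  107.77284768] [3.01143058 1.54706467 3.09673153]
tray back edge [-11.7  49.7]
tray back edge [ -6.4 -46.1]
(-94, -165, 66) [333.9  99.1]
(-94, -195, 66) [333.5 145.1]
(0, -175, 75) [483.1 115.7]
(-10, 0, 22) [ 467.9 -171.5]
```

View pics/w4c.png

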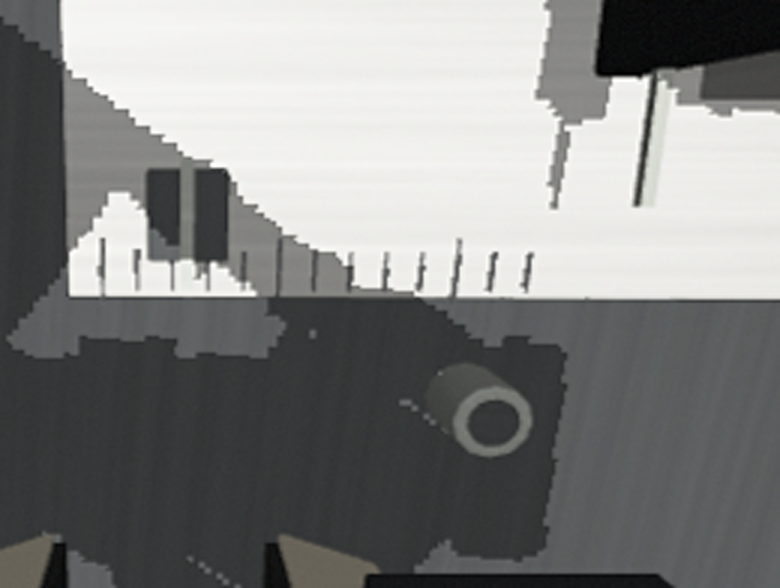

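Run:
```python
from h import *
z=np.load("pics/w4.npz");k4=(z["K"],z["P"]);z=np.load("pics/w3.npz");k3=(z["K"],z["P"])
c,n=np.cos(.085),np.sin(.085)
F=lambda p:np.round((c*(p[0]-645.3)+n*(p[1]+37.1),-n*(p[0]-645.3)+c*(p[1]+37.1)),1)
W=lambda p:[645.3+c*p[0]-n*p[1],-37.1+n*p[0]+c*p[1],p[2]]
for lab,u,v,h in(("mark far",187,160,66),("mark near",187,255,66),("ptr tip",649,205,77),("ptr tip dark edge L",633,205,73),("bright R",657,205,77)):
  print(lab,F(wray(k4,270+u/3,40+v/2.8,h)))
for p in((-10,55,22),(-10,45,22),(-10,-45,22),(-10,-55,22),(100,45,22),(100,-45,22),(100,0,50),(-42,18,62),(-42,-18,62),(96,45,22),(96,-45,22)):print(p,wproj(k3,W(p)))
g=cv2.cvtColor(cv2.imread("pics/w3.png"),cv2.COLOR_BGR2GRAY).astype(int)
for r in range(60,156,12):print(r,g[r,398:412].tolist(),"|",g[r,494:530].tolist())
```

```text
mark far [ -95.  -163.7]
mark near [ -94.9 -185.6]
ptr tip [   0.9 -173.4]
ptr tip dark edge L [  -0.6 -173.6]
bright R [   2.5 -173.4]
(-10, 55, 22) [407.   54.6]
(-10, 45, 22) [406.3  64.7]
(-10, -45, 22) [401.  149.1]
(-10, -55, 22) [400.4 157.7]
(100, 45, 22) [510.8  64.3]
(100, -45, 22) [498.2 149.2]
(100, 0, 50) [518.  109.1]
(-42, 18, 62) [380.3  90.7]
(-42, -18, 62) [378.7 128.2]
(96, 45, 22) [507.   64.3]
(96, -45, 22) [494.7 149.1]
60 [111, 109, 110, 114, 112, 77, 64, 67, 59, 176, 203, 200, 188, 151] | [109, 109, 109, 109, 111, 101, 71, 56, 58, 58, 60, 58, 55, 63, 173, 187, 135, 98, 84, 81, 82, 83, 85, 85, 85, 85, 84, 87, 85, 85, 84, 79, 110, 147, 156, 156]
72 [108, 112, 113, 113, 90, 70, 61, 53, 145, 193, 200, 199, 201, 200] | [193, 193, 194, 192, 119, 62, 68, 68, 64, 62, 59, 61, 175, 144, 108, 106, 90, 83, 83, 84, 86, 86, 86, 85, 85, 87, 86, 86, 85, 82, 109, 145, 156, 154, 153, 153]
84 [112, 110, 111, 79, 65, 68, 63, 127, 192, 204, 202, 202, 204, 204] | [193, 199, 137, 75, 67, 68, 69, 69, 66, 61, 153, 195, 144, 108, 92, 82, 84, 84, 86, 87, 85, 86, 86, 85, 86, 86, 85, 82, 
[... 523 characters left out ...]
1, 124, 57, 52, 158, 200, 203, 201, 202, 203, 205, 205, 204] | [64, 61, 63, 61, 64, 183, 150, 110, 108, 90, 82, 82, 84, 85, 85, 86, 87, 86, 86, 86, 87, 85, 90, 135, 153, 153, 150, 150, 150, 151, 152, 153, 155, 155, 154, 150]
132 [79, 65, 68, 63, 152, 199, 205, 204, 202, 202, 203, 203, 203, 204] | [70, 67, 61, 156, 200, 146, 106, 89, 82, 84, 83, 84, 85, 86, 86, 86, 87, 87, 86, 85, 86, 132, 153, 153, 152, 151, 149, 150, 151, 154, 155, 153, 149, 178, 239, 246]
144 [64, 64, 62, 81, 107, 113, 111, 109, 107, 103, 182, 206, 203, 201] | [58, 130, 125, 113, 113, 93, 82, 83, 83, 83, 84, 84, 86, 84, 85, 87, 85, 85, 83, 133, 152, 152, 150, 150, 149, 149, 152, 152, 153, 153, 150, 145, 237, 249, 246, 245]
```

The mark is at fixture x ≈ −95.0 and the pointer at ≈ +0.9, so the pull is about 95.5 mm. The tray edge slopes match the predicted home pose, and no bench shows between the tray front and the stop. Now going to the handle.

Call:
carry_out --pt "0 0 30 0" --pt "0 0 65 0" --pt "10 10 95 0" --pt "25 30 115 0" --pt "45 60 120 0" --pt "65 90 120 0" --pt "80 110 120 0" --pt "90 119 110 0" --pt "90 119 90 0" --pt "90 119 70 0" --pt "90 119 60 0" --pt "90 119 60 0" --pt "90 119 60 0"

```text
time: 11.4
tool_pos: [657.9, -166.9, 170.0]
tcp_rot: [3.104, 1.55, -3.093]
contact_force: [0.0, 1.0, 0.4]
grip_width: 33.8
```

Call:
carry_out --pt "-1 0 -15 0" --pt "-1 0 -30 0" --pt "-1 0 -45 0" --pt "-1 0 -57 0" --pt "-1 0 -66 0" --pt "-1 0 -69 0" --pt "-1 0 -69 0"

```text
time: 11.98
tool_pos: [657.0, -167.2, 101.3]
tcp_rot: [3.111, 1.55, -3.087]
contact_force: [-0.3, 0.2, 0.0]
grip_width: 33.8
```

Call:
carry_out --pt "0 0 0 0" --pt "0 0 0 0" --pt "0 0 0 0" --pt "0 0 0 0" --pt "0 0 0 0" --pt "0 0 0 0" --hand 0

```text
time: 12.48
tool_pos: [656.5, -167.4, 102.1]
tcp_rot: [3.128, 1.55, -3.07]
contact_force: [-5.4, -0.3, 5.5]
grip_width: 11.3
```

Call:
carry_out --pt "-3 -0.3 0 0" --pt "-8 -0.7 0 0" --pt "-15 -1.3 0 0" --pt "-22 -1.9 0 0" --pt "-29 -2.5 0 0" --pt "-36 -3.1 0 0" --pt "-43 -3.7 0 0" --pt "-50 -4.3 0 0" --pt "-57 -4.8 0 0" --pt "-64 -5.4 0 0" --pt "-71 -6 0 0" --pt "-78 -6.6 0 0" --pt "-84 -7.1 0 0" --pt "-89 -7.6 0 0" --pt "-93 -7.9 0 0" --pt "-95 -8.1 0 0" --pt "-95 -8.1 0 0" --pt "-95 -8.1 0 0"

```text
time: 13.98
tool_pos: [564.9, -175.1, 102.2]
tcp_rot: [-3.104, 1.557, -3.019]
contact_force: [12.4, 1.9, -6.7]
grip_width: 11.8
```

Run:
```python
from h import *
o=get_obs();print(o["time"],o["tool_pos"],o["tcp_rot"],o["contact_force"],o["grip_width"])
kp=wpose();np.savez("pics/w5.npz",K=kp[0],P=kp[1])
w=capture("wrist");t=capture("scene");cv2.imwrite("pics/w5.png",w[:,:,::-1]);cv2.imwrite("pics/s5.png",t[:,:,::-1]);cv2.imwrite("pics/t5.png",capture("top")[:,:,::-1])
a=cv2.resize(t[195:275,205:255],(400,600),interpolation=cv2.INTER_CUBIC)
b=cv2.resize(w[0:265,240:600],(400,290),interpolation=cv2.INTER_CUBIC)
p=cv2.imread("pics/t5.png")[:,:,::-1];p=cv2.resize(p[170:230,330:413],(400,290),interpolation=cv2.INTER_CUBIC)
im=np.zeros((600,800,3),np.uint8);im[:,:400]=a;im[:290,400:]=b;im[310:,400:]=p
cv2.imwrite("pics/m5.png",im[:,:,::-1])
```

```text
13.9833 [ 564.86119031 -175.11837424  102.15984352] [-3.10428731  1.55716003 -3.01915133] [12.41236589  1.92004302 -6.71312372] 11.760708901987883
```

View pics/m5.png

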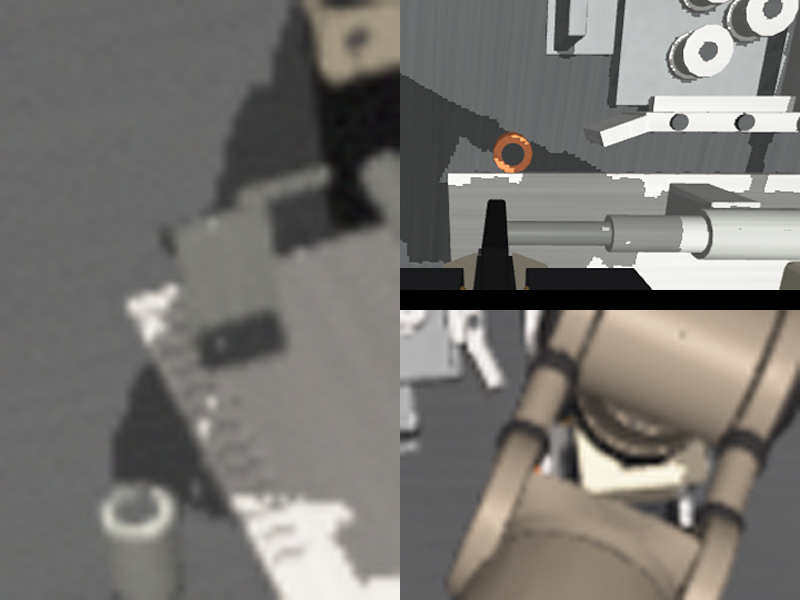

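Run:
```python
from h import *
c,n=np.cos(.085),np.sin(.085)
F=lambda p:np.round((c*(p[0]-645.3)+n*(p[1]+37.1),-n*(p[0]-645.3)+c*(p[1]+37.1)),1)
W=lambda p:[645.3+c*p[0]-n*p[1],-37.1+n*p[0]+c*p[1],p[2]]
for l,u,v,z in(("ptr home",247.5,245.5,76),("ptr now",235.4,220.6,76),("mark L",205+178/8,195+238/7.5,66),("mark R",205+268/8,195+205/7.5,66),("mark L c4",215+70/6,195+183/6,66),("mark R c4",215+140/6,195+160/6,66)):print(l,F(ray("scene",u,v,z)))
for p in((0,-175,76),(-92,-175,76),(-96,-175,76),(-95,-165,66),(-95,-195,66)):print(p,proj("scene",W(p)))
g=cv2.imread("pics/s5.png",0)
print("cols 226..247")
for r in range(212,236):print(r,g[r,226:248].tolist())
```

```text
ptr home [  -1.4 -173.5]
ptr now [ -93.1 -170.7]
mark L [ -91.4 -193.1]
mark R [ -94.5 -163.2]
mark L c4 [ -96.1 -193. ]
mark R c4 [ -96.9 -162.8]
(0, -175, 76) [247.1 246.1]
(-92, -175, 76) [233.9 221.4]
(-96, -175, 76) [233.3 220.4]
(-95, -165, 66) [237.7 222.4]
(-95, -195, 66) [226. 226.]
cols 226..247
212 [105, 103, 105, 104, 104, 106, 105, 99, 69, 59, 57, 59, 57, 58, 56, 56, 57, 56, 52, 27, 23, 26]
213 [106, 105, 104, 103, 106, 103, 102, 81, 60, 58, 59, 58, 56, 56, 57, 57, 55, 56, 54, 25, 22, 21]
214 [104, 106, 105, 103, 106, 103, 99, 69, 56, 58, 56, 56, 56, 56, 57, 56, 54, 59, 55, 29, 24, 18]
215 [105, 103, 104, 105, 106, 104, 99, 67, 57, 53, 57, 56, 55, 57, 56, 56, 59, 57, 55, 33, 20, 17]
216 [104, 102, 105, 104, 104, 106, 101, 68, 57, 58, 58, 58, 60, 58, 57, 56, 55, 59, 60, 46, 22, 17]
217 [104, 104, 103, 105, 104, 103, 99, 66, 58, 56, 54, 58, 57, 57, 60, 62, 65, 83, 86, 97, 47, 23]
218 [105, 103, 103, 106, 106, 102, 81, 62, 58, 58, 60, 62, 65, 72, 83, 96, 107, 110, 114, 113, 55, 23]
219 [106, 104, 107, 104, 106, 101, 69, 59, 58, 67, 83, 89, 102, 112, 111, 116, 118, 105, 105,
[... 1062 characters left out ...]
 130, 132]
230 [103, 111, 121, 125, 123, 124, 124, 125, 126, 125, 122, 124, 124, 125, 130, 133, 133, 136, 136, 132, 131, 131]
231 [104, 106, 119, 124, 124, 123, 124, 126, 126, 123, 122, 123, 123, 129, 131, 133, 135, 135, 134, 135, 132, 131]
232 [121, 107, 119, 124, 122, 125, 124, 123, 126, 124, 125, 122, 122, 126, 132, 130, 133, 135, 136, 135, 133, 129]
233 [203, 140, 124, 124, 126, 123, 123, 124, 126, 121, 122, 122, 121, 125, 133, 132, 133, 134, 135, 136, 136, 132]
234 [191, 137, 125, 122, 126, 123, 123, 123, 125, 122, 122, 123, 121, 122, 132, 132, 132, 132, 135, 135, 134, 133]
235 [148, 119, 122, 125, 124, 122, 123, 121, 127, 122, 121, 122, 118, 121, 132, 134, 131, 131, 133, 134, 135, 136]
```

Run:
```python
from h import *
c,n=np.cos(.085),np.sin(.085)
F=lambda p:np.round((c*(p[0]-645.3)+n*(p[1]+37.1),-n*(p[0]-645.3)+c*(p[1]+37.1)),1)
z=np.load("pics/w4.npz");k4=(z["K"],z["P"])
for u in(102,279,457,528):print(F(wray(k4,270+u/3,40+270/2.8,8)))
print("strip edge",F(wray(k4,270+67/3,40+280/2.8,8)))
g=cv2.imread("pics/w4.png",0);print(g[105:125:5,325:342].tolist());print(g[100:114:4,474:494].tolist())
s=cv2.imread("pics/s3.png",0)
print("mark")
for r in range(219,230):print(r,s[r,224:242].tolist())
print("ptr")
for r in range(238,252):print(r,s[r,244:262].tolist())
```

```text
[-119.  -195.5]
[ -69.  -195.4]
[ -19.1 -195.3]
[   0.6 -195.3]
strip edge [-129.  -198.6]
[[56, 56, 54, 53, 50, 108, 123, 120, 122, 101, 65, 54, 55, 57, 57, 57, 57], [55, 54, 55, 53, 49, 110, 126, 124, 127, 103, 66, 54, 56, 55, 56, 57, 57], [56, 55, 54, 55, 49, 111, 126, 125, 127, 103, 65, 54, 55, 55, 57, 57, 57], [56, 55, 56, 51, 53, 110, 123, 123, 126, 91, 56, 55, 55, 54, 56, 57, 57]]
[[238, 238, 237, 238, 238, 237, 238, 245, 173, 75, 69, 196, 221, 217, 216, 216, 233, 238, 237, 237], [237, 236, 237, 236, 237, 237, 241, 222, 124, 57, 137, 205, 218, 216, 215, 228, 235, 236, 236, 236], [237, 236, 236, 237, 237, 238, 244, 173, 75, 68, 194, 220, 216, 215, 220, 233, 237, 236, 236, 236], [237, 237, 237, 237, 237, 240, 219, 119, 52, 131, 203, 216, 214, 214, 228, 236, 237, 237, 236, 236]]
mark
219 [106, 105, 105, 105, 105, 105, 106, 104, 106, 105, 105, 104, 106, 105, 105, 105, 105, 105]
220 [104, 105, 104, 105, 105, 105, 106, 106, 105, 105, 104, 107, 107, 112, 104, 105, 104, 105]
221 [103, 104, 103, 107, 106, 103, 104, 105, 105, 105, 111, 115, 120, 140, 114, 106, 105, 105]
222 [105, 104, 1
[... 1341 characters left out ...]
2, 177, 172, 162, 159, 140, 134, 127, 76, 37, 26]
245 [194, 145, 141, 162, 176, 176, 171, 155, 151, 138, 145, 191, 146, 134, 126, 72, 29, 22]
246 [166, 140, 137, 148, 148, 149, 138, 133, 136, 133, 140, 177, 143, 134, 128, 79, 33, 24]
247 [163, 136, 137, 132, 132, 134, 132, 135, 135, 135, 143, 195, 149, 133, 129, 87, 36, 20]
248 [162, 137, 137, 134, 134, 134, 133, 134, 134, 138, 141, 171, 140, 132, 132, 114, 56, 23]
249 [161, 137, 135, 135, 135, 135, 131, 132, 135, 137, 136, 138, 134, 131, 132, 128, 81, 45]
250 [163, 138, 135, 135, 137, 134, 133, 132, 135, 134, 138, 135, 134, 133, 132, 132, 117, 94]
251 [162, 138, 136, 135, 135, 135, 135, 134, 135, 135, 137, 136, 135, 133, 131, 133, 131, 125]
```

The tick ruler shows the w4 measurement has a +1 mm bias, so the mark is at −96.0 relative to the pointer's home. The scene picture agrees. The current pull is 91.9 mm, so 4.1 mm is still needed, plus the spring sag.

Call:
carry_out --pt "-3.7 -0.3 0 0" --pt "-5.5 -0.5 0 0" --pt "-7.3 -0.6 0 0" --pt "-7.5 -0.6 0 0" --pt "-7.5 -0.6 0 0" --pt "-7.5 -0.6 0 0"

```text
time: 14.63
tool_pos: [561.0, -175.5, 102.2]
tcp_rot: [-2.871, 1.565, -2.786]
contact_force: [13.7, 1.8, -8.1]
grip_width: 11.0
```

Run:
```python
from h import *
o=get_obs();print(o["time"],o["tool_pos"],o["tcp_rot"],o["contact_force"],o["grip_width"])
w=capture("wrist");t=capture("scene");cv2.imwrite("pics/s6.png",t[:,:,::-1])
g=cv2.cvtColor(t,cv2.COLOR_RGB2GRAY)
for r in range(214,225):print(r,g[r,228:248].tolist())
c,n=np.cos(.085),np.sin(.085)
W=lambda p:[645.3+c*p[0]-n*p[1],-37.1+n*p[0]+c*p[1],p[2]]
for p in((0,-175,77),(0,-160,77),(-92,-175,77),(-92,-160,77),(-96,-175,77),(-96,-160,77),(-96,-175,73),(-96,-160,73)):print(p,proj("scene",W(p)))
a=cv2.resize(t[160:300,205:345],(600,600),interpolation=cv2.INTER_CUBIC)
cv2.imwrite("pics/m6.png",a[:,:,::-1])
```

```text
14.6333 [ 560.95318953 -175.48116146  102.17228833] [-2.87096963  1.56469602 -2.78581863] [13.7004617   1.8085967  -8.11327361] 10.995146501719182
214 [105, 104, 105, 103, 82, 59, 57, 56, 58, 56, 57, 58, 58, 59, 58, 55, 39, 21, 23, 17]
215 [104, 103, 105, 101, 69, 57, 57, 58, 57, 56, 60, 57, 55, 55, 61, 62, 55, 31, 25, 24]
216 [104, 105, 105, 99, 67, 58, 59, 57, 57, 59, 59, 60, 64, 66, 83, 86, 99, 68, 28, 25]
217 [104, 104, 104, 98, 68, 58, 56, 59, 59, 61, 67, 83, 95, 105, 113, 115, 116, 77, 34, 26]
218 [105, 106, 105, 83, 63, 58, 66, 72, 85, 105, 109, 110, 114, 116, 112, 105, 89, 53, 31, 21]
219 [104, 106, 102, 69, 61, 67, 104, 109, 113, 120, 118, 108, 102, 89, 83, 75, 59, 31, 22, 22]
220 [105, 103, 101, 66, 59, 68, 110, 119, 106, 103, 90, 75, 72, 63, 58, 56, 55, 32, 25, 20]
221 [104, 102, 81, 60, 58, 64, 90, 92, 83, 90, 67, 58, 59, 56, 57, 56, 57, 34, 21, 23]
222 [100, 82, 64, 60, 63, 66, 87, 94, 105, 107, 84, 64, 57, 58, 59, 57, 57, 37, 24, 25]
223 [80, 69, 72, 84, 94, 106, 111, 118, 121, 120, 95, 66, 59, 57, 59, 57, 59, 50, 35, 28]
224 [85, 103, 109, 110, 119, 126, 122, 122, 125, 122, 103, 70, 59, 54, 58, 58, 57, 54, 45, 38]
(0, -175, 77) [247.1 245.8]
(0, -160, 77) [253.2 243.8]
(-92, -175, 77) [233.8 221.1]
(-92, -160, 77) [239.7 219.3]
(-96, -175, 77) [233.3 220.1]
(-96, -160, 77) [239.1 218.3]
(-96, -175, 73) [233.5 221.3]
(-96, -160, 73) [239.3 219.5]
```

View pics/m6.png

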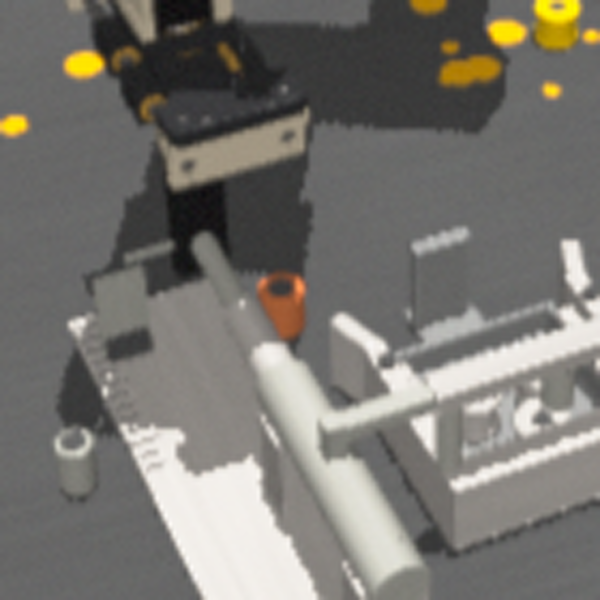

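The final picture shows the pointer tip at about (125,255), over the mark plate whose top runs from (92,275) to (150,255). The tray is in the nest with its pulleys, and the bush and socket look unmoved. The scene edge centroids give the pointer level with the mark within about 0.5 mm, so I'll hand in.

Run:
```python
from plant import *
o=get_obs();print(o["time"],o["tool_pos"],o["contact_force"],abs(o["dq"]).max());print(close_job())
```

```text
14.7333 [ 560.98545647 -175.47772448  102.16506919] [11.62684691  0.69226292 -7.88246498] 0.0020995001927022797
the job is handed in; nothing more can be done
None
```

The tray is home in the nest with its pulleys. The rod is pulled out and still gripped, with the pointer level with the mark as far as I can measure. I handed the job in at 14.7 s.

- **Tray:** I slid it by its grip plate until it stopped moving while the push force rose from 12 to 20 N. The wrist picture afterwards showed no gap at the back stop, and all three pulleys were in the tray. The last scene picture still shows the tray in the nest, but the bridge hides some of the pulleys.
- **Rod:** It is pulled out about 96 mm and was standing still at hand-in, against about 12 N of spring force. The mark measured 96.0 mm from the pointer's home position, after I corrected a 1 mm wrist-camera bias using the ruler ticks on the foot strip.
- **Disagreements:** Uncorrected readings put the mark between 93.7 and 95.9 mm. The scene picture put the last correction at about 4.7 mm, while the robot's own reading was about 4.1 mm. I expect the pointer to be level within about 1 mm.
- **Other things on the bench:** In the last scene picture the bush and socket look unmoved. I did not check the items outside that crop again after the first pictures, but the arm did not go near them.

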